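# Set the stepped Advent candles on the candle board

## Task

Move the four candles from the cardboard packing tray onto the candle board, one flat in each brass candle plate, so that they step down evenly along the row from the tallest beside the pine-cone cluster to the shortest beside the cinnamon bundle. Keep the candles upright and do not disturb the paint jar or the glue gun.

Things in the scene. Friction and masses are not known exactly. Their poses are not given: they have to be found in the camera images.
- candle_50: the shortest of four plain ivory wax pillar candles: an upright cylinder, diameter 50 mm, 50 mm tall (plus a thin 8 mm wick on top), about 90 g. Origin: centre of its underside; z up along its axis. At the start it stands upright in one cell of the packing tray (any cell), up to about 11 mm off the cell's middle.
- candle_75: the second shortest of four plain ivory wax pillar candles: an upright cylinder, diameter 50 mm, 75 mm tall (plus a thin 8 mm wick on top), about 135 g. Origin: centre of its underside; z up along its axis. At the start it stands upright in one cell of the packing tray (any cell), up to about 11 mm off the cell's middle.
- candle_100: the second tallest of four plain ivory wax pillar candles: an upright cylinder, diameter 50 mm, 100 mm tall (plus a thin 8 mm wick on top), about 180 g. Origin: centre of its underside; z up along its axis. At the start it stands upright in one cell of the packing tray (any cell), up to about 11 mm off the cell's middle.
- candle_125: the tallest of four plain ivory wax pillar candles: an upright cylinder, diameter 50 mm, 125 mm tall (plus a thin 8 mm wick on top), about 225 g. Origin: centre of its underside; z up along its axis. At the start it stands upright in one cell of the packing tray (any cell), up to about 11 mm off the cell's middle.
- tray: shallow fixed cardboard packing tray, 90 (x) by 349 mm (y), with dividers making a row of four cells along its y (middles at -129, -43, +43, +129 mm). Walls and dividers 4 mm thick, 15 mm high; floor 4 mm thick. Origin: underside centre, on the table; z up. Turned up to 0.09 rad; it stands nearer the robot than the board, or beyond it.
- board: fixed dark wooden board, 105 (x) by 510 (y) by 18 mm, roughly parallel to the tray, ~200 mm from it. Four round brass candle plates along its y at x = 0, y = -135, -45, +45, +135 mm: shallow dishes, 80 mm over the rim, flat floor 66 mm wide; floor 21 mm, rim top 24 mm above the table. Origin: underside centre, on the table; z up. Cone cluster on one end, cinnamon on the other (either way).
- cone_cluster: cluster of three small pine cones with red berries glued on one end of the candle board (at y = +213 or -213 mm of the board), about 70 mm across, its top about 65 mm above the table. Origin: centre of its underside, on the board's top (18 mm above the table). It marks the end where the tallest candle belongs.
- cinnamon_bundle: bundle of cinnamon sticks, 88 mm long across the board, 42 mm wide, 25 mm high, glued on the other end of the candle board. Origin: centre of its underside, on the board's top. It marks the end where the shortest candle belongs.
- paint_jar: closed jar of white paint with a brass lid, diameter 58 mm, 85 mm tall, loose, upright about 120 mm beyond one end cell of the tray. Origin: underside centre. Not to be disturbed. (Beyond the tray's other end lies a ribbon spool, 60 mm across, 24 mm high; between tray and board lie two small pine cones and half a walnut shell, under 32 mm high.)
- glue_gun: green hot-glue gun lying on its side on the table at the robot's right (y about -0.48 m), about 170 by 150 mm, 36 mm high, loose. Origin: underside of its barrel's middle; x along the barrel. Not to be disturbed.

How it is judged:
By the outcome, as a careful person would: the job done as asked, in the order asked, and still so for the second after the job is handed in, with the robot touching nothing.
It also fails if it takes over 106 s, if anything falls off the work surface, if the arm or the gripper's body presses on something with over 40 N, if the wrist force passes 120 N, or if a joint passes its speed limit or range.

## Robot

A 6-joint arm with a two-finger parallel gripper is mounted at the origin on the work surface. World frame = base frame: x ahead of the robot, y to its left, z up, the work surface at z = 0. Lengths are in m, angles in rad, forces in N, time in s.
With the tool pointing down it reaches from about 0.375 to 0.9 m from the base axis. Payload 3.1 kg.
Tool frame: the origin (TCP) lies midway between the tips of the shut fingers; the grasp point (between the pads) lies 19 mm behind it; z points along the fingers, y is the line along which they close (so a half turn about z gives the same grasp; the last joint's range is limited). The gripper opens to 85 mm and grips with 20 to 120 N. Pads are 22 mm wide; open, the fingers measure 114 mm over their backs; the gripper's body (76 mm by 85 mm) begins 54 mm behind the grasp point. The pads swing forward as they close: fully open they stand 13 mm farther back than shut.
Start: joints at [-1.413, 0.527, 1.433, -0, 1.181, -0.178], TCP at [0.206, -0.59, 0.231] pointing down, gripper open.
Joint ranges: [-3.08, 3.08], [-0.75, 2.2], [0.22, 2.44], [-1.43, 4.57], [0, 2.65], [-2.85, 2.85]. Speed limits (rad/s): [2.79, 2.79, 3.14, 3.14, 3.14, 3.14].

## Interface

Orientations are given as a unit quaternion [x, y, z, w].
In Python, from station import manip gives the robot as it stands.
- The arm moves only by the tool step_arm, never from a script. Its argument "targets" is text: rows parted by semicolons, each of 4 numbers parted by spaces: the shift along the tool's x, y, z in mm, then the turn about the tool's z in degrees. A call has 1 to 12 rows; each row is the pose to reach, as a shift and turn from the pose commanded when the call began, along the tool's axes at that moment; what a row does not reach only later rows make up. A row lasts 1/10 s, in which the tool goes at most 50 mm and 8.59 degrees, less where a joint would pass 70% of its speed; a pose out of reach is approached as far as the arm can. A call with a gripper value outside its range is refused whole. "gripper" is the closure, from 0 (fully open) to 1 (shut), set as the call begins (left out, the last holds). The fingers move at their own pace and stop on an object; "squeeze" is the grip in N (left out, the last holds). Time passes only in rows, so rows that repeat a pose let the fingers close. It gives the time, the measured TCP pose, the force, the opening and the grip force at its end, in the units of the state.
- manip.sense(): the state, without advancing time (a new reading comes with each control period).
- manip.snapshot(name): name is "side" or "top"; returns the picture (420x560x3 uint8, red, green, blue); there is no depth.
- manip.get_calibration(name): a dict with "fov_y" (degrees; the focal length in pixels is half the picture's height over the tangent of half this angle, whatever the lens; pixels are square), "cx", "cy" (the principal point, pixels), "extrinsics" (4x4, takes a point from camera to world coordinates). Camera axes: x right, y down, z forward; pixel columns grow to the right and rows downward; lengths in m; the calibration is good to about 2 mm. A picture is of the moment at which its call begins. get_calibration takes no time and is no camera call.
- manip.sign_off(): hands the job in; it is judged then, once.
Trained networks look in the newest picture that a camera, given by its name, has taken for a name from the list of things; names that differ only in an ending like _2 or _b are one class to them, and where a whole thing is asked for, a point or a joint stands for the part that bears it (a point fixed in the world has none). Each returns a list of dicts, best first, with "p" (0 to 1); they miss things now and then, are a little off and sometimes report something else, mostly with a low value. They report only what shows in the picture. A call takes as long as a camera call.
- manip.recognise(camera, query): "position" ([column, row] in pixels, amid what is visible of it).
- manip.masks_of(camera, query): "pixels" (420x560 bool, what is visible of it) and "position" ([column, row] in pixels, amid what is visible of it).
- manip.mark_of(camera, query): "position" ([column, row] in pixels: a listed point, or the origin of a listed thing).
The state is a dict: "t": time; "q": joint angles; "qd": joint speeds; "tau": joint torques, N m; "tcp_pos": TCP position; "tool_rot": TCP orientation; "force": force on the tool from outside, world axes, zero at the start; "ft_torque": the same for the moment, N m; "finger_gap": opening from 0.0 (shut) to 1.0 (fully open); "gripper_force": force on a finger pad.
Only numpy, scipy, OpenCV 4.12 (cv2) and the standard library are available. Lean on these libraries where they do the work, as an engineer would, in place of code of your own. Each camera call takes 0.05 s, during which the arm holds its last target. There are 200 camera calls.

## Working session

There is one attempt and no reset: what is moved stays moved. The work goes in short steps, Python scripts to look and compute and a tool call to move; the robot and the scene stay as the last step left them, time stands still between calls to the robot, and variables do not carry over. Pictures are saved under pics/ and viewed, at most 14 in all, crops included, and the job is handed in when it is done.

Besides the shell and the picture viewer there is one more tool, called after "Emit:" as name(argument=value, ...), one argument or row to a line, values as JSON. step_arm: Moves the arm, as the interface text tells. Its arguments: {"type":"object","properties":{"targets":{"type":"string"},"gripper":{"type":"number"},"squeeze":{"type":"number"}},"required":["targets"]}

```bash
mkdir -p pics
cat > h.py <<'E'
import numpy as np, cv2
from station import manip
def cal(n):
    c=manip.get_calibration(n); f=210/np.tan(np.radians(c["fov_y"])/2); return f,c["cx"],c["cy"],np.array(c["extrinsics"])
def ray(n,p):
    f,cx,cy,E=cal(n); d=E[:3,:3]@np.array([(p[0]-cx)/f,(p[1]-cy)/f,1]); return E[:3,3],d
def atz(n,p,z):
    o,d=ray(n,p); return (o+d*(z-o[2])/d[2])
def proj(n,P):
    f,cx,cy,E=cal(n); q=E[:3,:3].T@(np.array(P)-E[:3,3]); return np.array([f*q[0]/q[2]+cx,f*q[1]/q[2]+cy])
def save(n,fn):
    im=manip.snapshot(n); cv2.imwrite('pics/'+fn,im[:,:,::-1]); return im
E
python3 - <<'E'
from h import *
np.set_printoptions(precision=4,suppress=True)
for n in("top","side"):
    save(n,n+"0.png"); print(n,manip.get_calibration(n))
    for q in ["candle_50","candle_75","candle_100","candle_125","tray","board","cone_cluster","cinnamon_bundle","paint_jar","glue_gun"]:
        print(q,[(round(r["p"],2),np.round(r["position"],1),atz(n,r["position"],0)[:2]) for r in manip.mark_of(n,q)[:4]])
print(manip.sense())
E
```

```text
top {'fov_y': 56.2458120642498, 'cx': 281.9175851383338, 'cy': 216.0910490634259, 'extrinsics': array([[ 0.0144, -0.9925,  0.1213,  0.4384],
       [-0.9999, -0.0151, -0.0051, -0.0972],
       [ 0.0069, -0.1212, -0.9926,  0.8879],
       [ 0.    ,  0.    ,  0.    ,  1.    ]])}
candle_50 [(0.93, array([247.9, 176.2]), array([ 0.6382, -0.0221])), (0.93, array([174.7, 176.6]), array([0.6346, 0.1461])), (0.91, array([134.4, 169.8]), array([0.6491, 0.2395])), (0.9, array([209. , 172.9]), array([0.6445, 0.0677]))]
candle_75 [(0.93, array([247.9, 176.2]), array([ 0.6382, -0.0221])), (0.93, array([174.7, 176.6]), array([0.6346, 0.1461])), (0.91, array([134.4, 169.8]), array([0.6491, 0.2395])), (0.9, array([209. , 172.9]), array([0.6445, 0.0677]))]
candle_100 [(0.93, array([247.9, 176.2]), array([ 0.6382, -0.0221])), (0.93, array([174.7, 176.6]), array([0.6346, 0.1461])), (0.91, array([134.4, 169.8]), array([0.6491, 0.2395])), (0.9, array([209. , 172.9]), array([0.6445, 0.0677]))]
candle_125 [(0.93, array([247.9, 176.2]), array([ 0.6382, -0.0221])), (0.93, array([174.7, 176.6]), array([0.6346
[... 2104 characters left out ...]
3]), array([ 0.4442, -0.1533]))]
paint_jar [(0.76, array([251.1, 217. ]), array([ 0.6334, -0.1307])), (0.49, array([287.3, 271.9]), array([0.4565, 0.0868]))]
glue_gun [(0.86, array([331.9, 176.2]), array([ 0.4793, -0.4734]))]
{'t': 1.1, 'q': array([-1.4135,  0.5275,  1.4327,  0.    ,  1.1814, -0.1785]), 'qd': array([-0.0003, -0.003 , -0.0004,  0.0007, -0.0013, -0.0013]), 'tau': array([ -0.    , -44.2333, -17.8424,  -0.0003,   0.0008,   0.    ]), 'tcp_pos': array([ 0.206 , -0.5901,  0.2313]), 'tool_rot': array([ 0.9859,  0.1671,  0.    , -0.    ]), 'force': array([0.3108, 0.753 , 0.1462]), 'ft_torque': array([-0.0319,  0.0612,  0.0173]), 'gripper_force': 0.0, 'finger_gap': 0.9986345803998254}
```

View pics/top0.png

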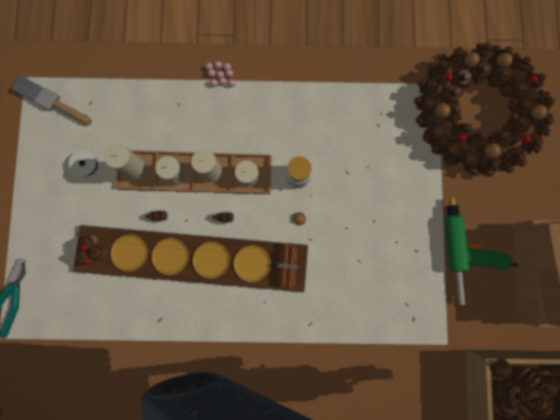

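View pics/side0.png

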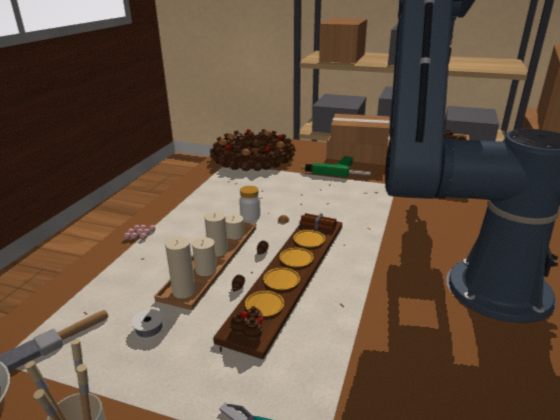

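The top view shows candles at about (120,155), (168,168), (205,162) and (247,172). In the side view their heights run 125, 75, 100, 50 from +y. The cone is at +y (92,250) and the cinnamon at −y (288,266). Edges look a little curved, so I'll measure the plates and check for lens distortion.

Run:
```python
from h import *
from scipy.optimize import least_squares
np.set_printoptions(precision=4,suppress=True)
D={}
for n in("top","side"):
    im=cv2.imread(f'pics/{n}0.png'); hsv=cv2.cvtColor(im,cv2.COLOR_BGR2HSV)
    m=cv2.inRange(hsv,(12,150,120),(28,255,255)); m=cv2.morphologyEx(m,cv2.MORPH_CLOSE,np.ones((5,5)))
    k,l,s,c=cv2.connectedComponentsWithStats(m)
    D[n]=[c[i] for i in range(1,k) if s[i][4]>150]
    print(n,[(c[i].round(1),s[i][4],s[i][:4],atz(n,c[i],.022)[:2]) for i in range(1,k) if s[i][4]>150])
    for r in manip.masks_of(n,"candle_50")[:5]:
        mk=r["pixels"]; ys,xs=np.nonzero(mk); print(r["p"].__round__(2),mk.sum(),xs.min(),xs.max(),ys.min(),ys.max())
```

```text
top [(array([299. , 167.9]), np.int32(367), array([289, 158,  21,  21], dtype=int32), array([ 0.6541, -0.1387])), (array([127.7, 252.7]), np.int32(887), array([111, 237,  35,  33], dtype=int32), array([0.4584, 0.2348])), (array([168.7, 256.1]), np.int32(897), array([152, 239,  34,  35], dtype=int32), array([0.4521, 0.1449])), (array([209.6, 259.8]), np.int32(890), array([193, 243,  34,  34], dtype=int32), array([0.4454, 0.0551])), (array([250.6, 263.3]), np.int32(893), array([234, 246,  34,  35], dtype=int32), array([ 0.439 , -0.0346]))]
0.84 699 191 221 150 181
0.8 633 155 186 157 185
0.78 487 235 257 161 186
0.68 1058 104 149 144 181
side [(array([307.1, 153.9]), np.int32(775), array([288, 140,  38,  33], dtype=int32), array([ 0.5988, -0.5916])), (array([ 97.9, 239.9]), np.int32(10506), array([  0, 157, 212, 177], dtype=int32), array([0.942, 0.132])), (array([420.5, 273.1]), np.int32(8143), array([335, 197, 151, 223], dtype=int32), array([0.1659, 0.0297])), (array([556. , 238.8]), np.int32(227), array([550, 217,  10,  39], dtype=int32), array([-0.1414, -0.2181])), (array([284.9, 273. ]), np.int32(2330), array([245, 230,  81,  86], dtype=int32), array([0.451 , 0.1211])), (array([555.3, 280.9]), np.int32(255), array([547, 261,  13,  49], dtype=int32), array([-0.1092, -0.029 ])), (array([417.2, 312.5]), np.int32(913), array([399, 298,  39,  30], dtype=int32), array([0.1638, 0.1655]))]
0.95 817 192 217 237 275
0.93 755 205 227 212 256
0.72 1399 166 195 237 298
0.61 403 226 244 215 239
```

```bash
cat >> h.py <<'E'
from scipy.optimize import minimize
def sil(n,x,y,z0,h,r=.025):
    a=np.linspace(0,2*np.pi,40); P=[proj(n,(x+r*np.cos(t),y+r*np.sin(t),z)) for t in a for z in(z0,z0+h)]
    m=np.zeros((420*4,560*4),np.uint8); cv2.fillConvexPoly(m,cv2.convexHull((np.array(P)*4+1.5).astype(np.int32)),1)
    return cv2.resize(m.astype(np.float32),(560,420),interpolation=cv2.INTER_AREA)
def fit(n,mask,x,y,z0,h):
    def c(v):
        s=sil(n,v[0],v[1],z0,h); return 1-np.minimum(s,mask).sum()/np.maximum(s,mask).sum()
    r=minimize(c,[x,y],method='Nelder-Mead',options=dict(initial_simplex=[[x,y],[x+.008,y],[x,y+.008]],xatol=2e-4,fatol=1e-4)); return r.x,r.fun
E
python3 - <<'E'
from h import *
np.set_printoptions(precision=4,suppress=True)
for p in [(309,239),(297,258),(282,279),(264,304)]: print(atz("side",p,.022)[:2])
G=[(.649,.232),(.637,.14),(.647,.058),(.638,-.022)]
for n in("top","side"):
    manip.snapshot(n)
    for r in manip.masks_of(n,"candle_50")[:4]:
        p=atz(n,r["position"],.04); 
        g=min(G,key=lambda g:np.hypot(*(proj(n,(*g,.045))-r["position"])))
        print(n,G.index(g),[(h,)+fit(n,r["pixels"].astype(np.float32),*g,.004,h) for h in(.05,.075,.1,.125)])
E
```

```text
[ 0.4379 -0.0329]
[0.4423 0.0565]
[0.4502 0.144 ]
[0.4586 0.2342]Traceback (most recent call last):
  File "<stdin>", line 10, in <module>
  File "h.py", line 21, in fit
    r=minimize(c,[x,y],method='Nelder-Mead',options=dict(initial_simplex=[[x,y],[x+.008,y],[x,y+.008]],xatol=2e-4,fatol=1e-4)); return r.x,r.fun
    res = _minimize_neldermead(fun, x0, args, callback, bounds=bounds,
                               **options)
    fxcc = func(xcc)
    fx = function(np.copy(x), *(wrapper_args + args))
  File "h.py", line 20, in c
    s=sil(n,v[0],v[1],z0,h); return 1-np.minimum(s,mask).sum()/np.maximum(s,mask).sum()
  File "h.py", line 15, in sil
    a=np.linspace(0,2*np.pi,40); P=[proj(n,(x+r*np.cos(t),y+r*np.sin(t),z)) for t in a for z in(z0,z0+h)]
                                    ~~~~^^^^^^^^^^^^^^^^^^^^^^^^^^^^^^^^^^^
  File "h.py", line 10, in proj
    f,cx,cy,E=cal(n); q=E[:3,:3].T@(np.array(P)-E[:3,3]); return np.array([f*q[0]/q[2]+cx,f*q[1]/q[2]+cy])
              ~~~^^^
  File "h.py", line 4, in cal
    c=manip.get_calibration(n); f=210/np.tan(np.radians(c["fov_y"])/2); return f,c["cx"],c["cy"],np.array(c["extrinsics"])
ValueError: time passes only in moves, steps and waits
```

Run:
```python
import cv2,numpy as np
a=cv2.imread('pics/top0.png')[135:300,65:315]; cv2.imwrite('pics/c0.png',cv2.resize(a,None,fx=3,fy=3,interpolation=cv2.INTER_CUBIC))
```

```text
(no output)
```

View pics/c0.png

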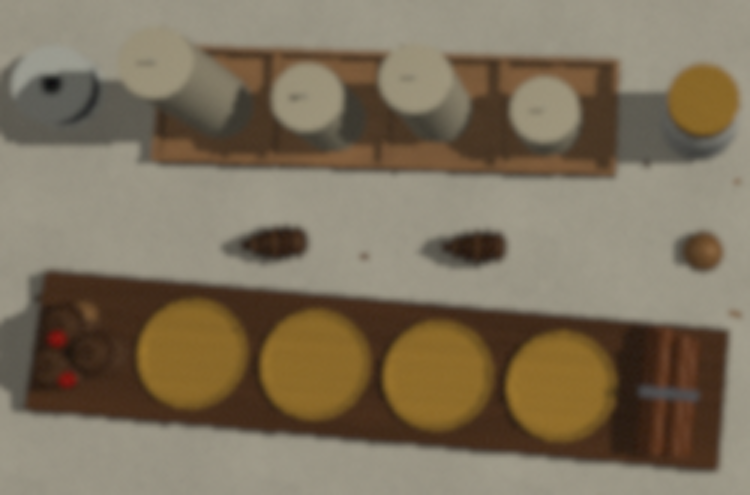

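Crop: candle top discs sit at full-image (116.7,156), (167.3,167.3), (203.3,161) and (246.7,172). Plates from the top and side views agree within 2 mm. I'll cache the calibration and fit the silhouettes.

```bash
sed -i 's/^def cal(n):/import functools\n@functools.cache\ndef cal(n):/' h.py
python3 - <<'E'
from h import *
np.set_printoptions(precision=4,suppress=True)
for p,h in [((116.7,156),.129),((167.3,167.3),.079),((203.3,161),.104),((246.7,172),.054)]: print(h,[atz("top",p,z)[:2] for z in(.054,.079,.104,.129)])
G=[(.649,.232),(.637,.14),(.647,.058),(.638,-.022)]
for n in("top","side"):
    manip.snapshot(n)
    for r in manip.masks_of(n,"candle_50")[:4]:
        g=min(G,key=lambda g:np.hypot(*(proj(n,(*g,.045))-r["position"])))
        print(n,G.index(g),[(h,)+fit(n,r["pixels"].astype(np.float32),*g,.004,h) for h in(.05,.075,.1,.125)])
E
```

```text
0.129 [array([0.6663, 0.2592]), array([0.6594, 0.2485]), array([0.6526, 0.2379]), array([0.6458, 0.2272])]
0.079 [array([0.6429, 0.1483]), array([0.6368, 0.1409]), array([0.6307, 0.1336]), array([0.6245, 0.1262])]
0.104 [array([0.6582, 0.071 ]), array([0.6516, 0.0659]), array([0.645 , 0.0609]), array([0.6384, 0.0558])]
0.054 [array([ 0.6353, -0.0239]), array([ 0.6294, -0.0261]), array([ 0.6235, -0.0283]), array([ 0.6176, -0.0305])]
top 1 [(0.05, array([0.6407, 0.1473]), np.float64(0.10559254884719849)), (0.075, array([0.6367, 0.1413]), np.float64(0.11187732219696045)), (0.1, array([0.629 , 0.1346]), np.float64(0.24004656076431274)), (0.125, array([0.625 , 0.1259]), np.float64(0.33761751651763916))]
top 2 [(0.05, array([0.6562, 0.0708]), np.float64(0.23033416271209717)), (0.075, array([0.6501, 0.0664]), np.float64(0.09940963983535767)), (0.1, array([0.6454, 0.063 ]), np.float64(0.05007058382034302)), (0.125, array([0.6379, 0.057 ]), np.float64(0.160943865776062))]
top 0 [(0.05, array([0.6595, 0.2502]), np.float64(0.3581256866455078)), (0.075, array([0.6568, 0.2467]), np.float64(0.2181
[... 819 characters left out ...]
1363263130188)), (0.1, array([0.6355, 0.1424]), np.float64(0.2550480365753174)), (0.125, array([0.6334, 0.1459]), np.float64(0.38640815019607544))]
side 2 [(0.05, array([ 0.6816, -0.0102]), np.float64(0.3483404517173767)), (0.075, array([0.6628, 0.0252]), np.float64(0.22607815265655518)), (0.1, array([0.6451, 0.0589]), np.float64(0.21153324842453003)), (0.125, array([0.6451, 0.0606]), np.float64(0.3535118103027344))]
side 3 [(0.05, array([ 0.6348, -0.0228]), np.float64(0.13926702737808228)), (0.075, array([ 0.6341, -0.0243]), np.float64(0.36291414499282837)), (0.1, array([ 0.6336, -0.0247]), np.float64(0.49946701526641846)), (0.125, array([ 0.6358, -0.0248]), np.float64(0.5913623571395874))]
```

```bash
cat > go.py <<'E'
import sys,numpy as np
from h import manip
from scipy.spatial.transform import Rotation as R
s=manip.sense(); M=R.from_quat(s["tool_rot"]).as_matrix(); th=np.degrees(np.arctan2(M[1,0],M[0,0]))
print("t",s["t"],s["tcp_pos"].round(4),"th",th.round(2),"tilt",M[:,2].round(4),"gap",round(s["finger_gap"],3))
for a in sys.argv[1:]:
    v=[float(k) for k in a.split(",")]; print(a,"->",(M.T@(np.array(v[:3])-s["tcp_pos"])*1000).round(1),"turn",round(th-v[3],1))
E
python3 go.py .646,.2276,.23,86
```

```text
t 1.5 [ 0.206  -0.5901  0.2313] th 19.24 tilt [ 0.  0. -1.] gap 1.001
.646,.2276,.23,86 -> [ 684.9 -627.     1.3] turn -66.8
```

Emit:
step_arm(
  targets="45 -41 0 -7;90 -82 0 -14;135 -123 0 -21;180 -164 0 -28;225 -205 0 -35;270 -246 0 -42;315 -287 0 -49;360 -328 0 -56;405 -369 0 -63;450 -410 0 -66.8;480 -440 0 -66.8;500 -458 0 -66.8",
  gripper=0,
  squeeze=40,
)

```text
t: 2.7
tcp_pos: [0.4914, -0.06, 0.2317]
tool_rot: [0.731, 0.682, 0.0, 0.0]
force: [-0.0, -0.8, -0.1]
finger_gap: 1.0
gripper_force: 0.0
```

```bash
python3 go.py .646,.2276,.23,86
```

```text
t 2.7 [ 0.4914 -0.06    0.2317] th 86.05 tilt [ 9.e-04 -5.e-04 -1.e+00] gap 1.0
.646,.2276,.23,86 -> [297.5 134.4   1.7] turn 0.0
```

Emit:
step_arm(
  targets="0 0 0 0;0 0 0 0;0 0 0 0",
)

```text
t: 3.0
tcp_pos: [0.4902, -0.0626, 0.2313]
tool_rot: [0.731, 0.682, -0.0, 0.0]
force: [-0.6, -0.9, 0.3]
finger_gap: 1.0
gripper_force: 0.0
```

```bash
python3 go.py .646,.2276,.23,86
```

```text
t 3.0 [ 0.4902 -0.0626  0.2313] th 86.0 tilt [-4.e-04 -4.e-04 -1.e+00] gap 1.0
.646,.2276,.23,86 -> [300.4 135.2   1.1] turn 0.0
```

Emit:
step_arm(
  targets="40 18 1 0;80 36 1 0;120 54 1 0;160 72 1 0;200 90 1 0;240 108 1 0;280 126 1 0;300.4 135.2 1 0;300.4 135.2 1 0;300.4 135.2 1 0;300.4 135.2 1 0",
)

```text
t: 4.1
tcp_pos: [0.6459, 0.226, 0.2301]
tool_rot: [0.732, 0.681, -0.001, -0.0]
force: [-0.0, -0.3, -0.2]
finger_gap: 1.002
gripper_force: 0.0
```

```bash
python3 go.py .646,.2276,.075,86
python3 - <<'E'
from h import *
save("top","t1.png"); save("side","s1.png")
a=np.hstack([cv2.imread('pics/t1.png')[100:300,40:320],cv2.imread('pics/s1.png')[100:300,100:380]]); cv2.imwrite('pics/v1.png',cv2.resize(a,(784,280)))
E
```

```text
t 4.1 [0.6459 0.226  0.2301] th 85.88 tilt [-1.4e-03 -8.0e-04 -1.0e+00] gap 1.002
.646,.2276,.075,86 -> [  1.8   0.2 155.1] turn -0.1
```

View pics/v1.png

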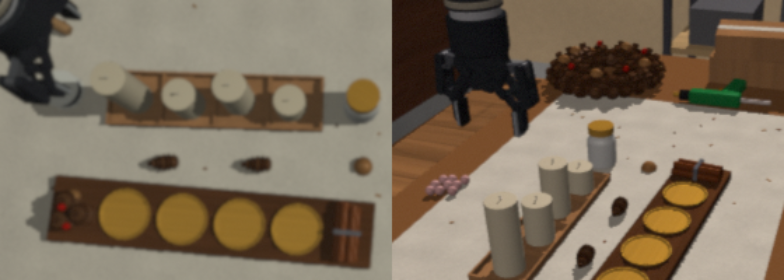

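The view shows the gripper open over the tall candle; in the side view its fingertips are at about (170,188), above the candle at (180,240). Fingers close along world x, so they're clear of the neighbours. Descending.

Emit:
step_arm(
  targets="1 0 30 0;1 0 60 0;1 0 90 0;1 0 120 0;1 0 140 0;1 0 155 0;1 0 155 0;1 0 155 0",
)

```text
t: 5.0
tcp_pos: [0.6468, 0.2291, 0.076]
tool_rot: [0.731, 0.682, 0.0, 0.0]
force: [0.2, 0.5, 0.1]
finger_gap: 1.004
gripper_force: 0.0
```

Emit:
step_arm(
  targets="0 0 0 0;0 0 0 0;0 0 0 0;0 0 0 0;0 0 0 0;0 0 0 0;0 0 0 0;0 0 0 0",
  gripper=1,
)

```text
t: 5.8
tcp_pos: [0.6474, 0.2297, 0.0769]
tool_rot: [0.731, 0.682, 0.001, 0.001]
force: [-0.6, 0.0, 5.9]
finger_gap: 0.576
gripper_force: 41.0
```

```bash
python3 go.py .4584,.2348,.18,86 .4584,.2348,.0925,86
```

```text
t 5.8 [0.6474 0.2297 0.0769] th 86.04 tilt [ 2.9e-03  5.0e-04 -1.0e+00] gap 0.576
.4584,.2348,.18,86 -> [  -7.9 -188.6 -103.6] turn 0.0
.4584,.2348,.0925,86 -> [  -7.9 -188.9  -16.1] turn 0.0
```

Emit:
step_arm(
  targets="0 0 -15 0;0 0 -35 0;0 0 -60 0;0 -15 -75 0;-2 -40 -75 0;-4 -70 -75 0;-6 -105 -75 0;-6 -140 -75 0;-6 -165 -75 0;-6 -180 -75 0;-6 -188 -75 0;-6 -188.5 -75 0",
)

```text
t: 7.0
tcp_pos: [0.4567, 0.2366, 0.1505]
tool_rot: [0.731, 0.683, -0.0, -0.0]
force: [0.2, 0.1, -2.2]
finger_gap: 0.575
gripper_force: 41.9
```

Emit:
step_arm(
  targets="0 0 0 0;0 0 0 0;0 0 0 0",
)

```text
t: 7.3
tcp_pos: [0.4589, 0.2365, 0.1503]
tool_rot: [0.731, 0.682, 0.0, 0.0]
force: [0.5, 0.7, -0.9]
finger_gap: 0.576
gripper_force: 41.9
```

```bash
python3 go.py .4584,.2365,.095,86;  python3 - <<'E'
from h import *
save("top","t2.png"); save("side","s2.png")
a=np.hstack([cv2.imread('pics/t2.png')[130:330,40:320],cv2.imread('pics/s2.png')[150:350,120:400]]); cv2.imwrite('pics/v2.png',cv2.resize(a,(784,280)))
E
```

```text
t 7.3 [0.4589 0.2365 0.1503] th 86.01 tilt [ 8.e-04  2.e-04 -1.e+00] gap 0.576
.4584,.2365,.095,86 -> [ 0.  -0.5 55.3] turn 0.0
```

View pics/v2.png

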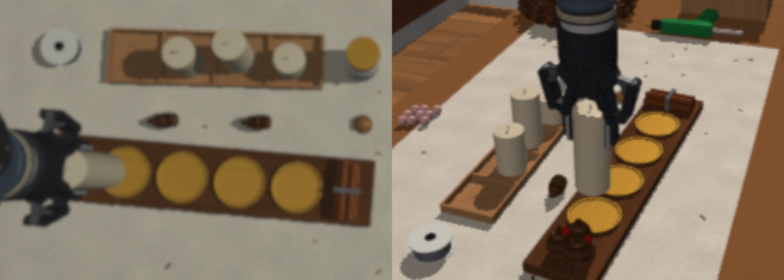

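The candle is held upright in the gripper, above the cone-end plate. Lowering it.

Emit:
step_arm(
  targets="0 0 20 0;0 0 38 0;0 0 48 0;0 0 52 0;0 0 54 0;0 0 55.5 0;0 0 56.5 0;0 0 57 0;0 0 57 0",
)

```text
t: 8.3
tcp_pos: [0.4582, 0.2366, 0.0938]
tool_rot: [0.731, 0.682, 0.0, 0.0]
force: [-0.9, -0.3, -1.3]
finger_gap: 0.577
gripper_force: 42.1
```

Emit:
step_arm(
  targets="0 0 0.5 0;0 0 1 0;0 0 1 0",
)

```text
t: 8.6
tcp_pos: [0.4583, 0.2367, 0.0938]
tool_rot: [0.731, 0.682, 0.001, 0.0]
force: [-1.1, 0.6, 9.3]
finger_gap: 0.574
gripper_force: 42.8
```

Emit:
step_arm(
  targets="0 0 0 0;0 0 0 0;0 0 0 0;0 0 0 0;0 0 0 0;0 0 0 0",
  gripper=0,
)

```text
t: 9.2
tcp_pos: [0.4578, 0.2365, 0.0922]
tool_rot: [0.731, 0.682, -0.0, -0.0]
force: [-0.4, 0.8, 0.4]
finger_gap: 1.001
gripper_force: 0.0
```

Emit:
step_arm(
  targets="0 0 -20 0;0 0 -50 0;0 0 -80 0;0 0 -105 0;0 0 -110 0;0 0 -110 0",
)

```text
t: 9.8
tcp_pos: [0.4581, 0.2366, 0.2029]
tool_rot: [0.731, 0.682, 0.001, 0.0]
force: [-0.0, 0.3, -0.6]
finger_gap: 0.999
gripper_force: 0.0
```

```bash
python3 go.py .6452,.0608,.18,86 .6452,.0608,.055,86
```

```text
t 9.8 [0.4581 0.2366 0.2029] th 86.04 tilt [ 1.8e-03  5.0e-04 -1.0e+00] gap 0.999
.6452,.0608,.18,86 -> [-162.5  198.7   23.1] turn 0.0
.6452,.0608,.055,86 -> [-162.6  198.5  148.1] turn 0.0
```

Emit:
step_arm(
  targets="-28 34 0 0;-57 70 0 0;-85 105 0 0;-114 140 0 0;-140 172 0 0;-158 193 5 0;-162.5 198.5 15 0;-162.5 198.5 25 0;-162.5 198.5 25 0;-162.5 198.5 25 0",
)

```text
t: 10.8
tcp_pos: [0.6426, 0.0622, 0.1761]
tool_rot: [0.731, 0.683, -0.001, -0.001]
force: [-0.3, 0.3, 0.4]
finger_gap: 1.0
gripper_force: 0.0
```

```bash
python3 go.py .6452,.0608,.055,86
python3 - <<'E'
from h import *
np.set_printoptions(precision=4,suppress=True)
save("top","t3.png"); save("side","s3.png")
G=[(.6363,.1412,.004,.075),(.6452,.0608,.004,.1),(.6353,-.023,.004,.05),(.4584,.2348,.021,.125)]
for n in("top","side"):
    manip.snapshot(n)
    for r in manip.masks_of(n,"candle_50")[:4]:
        g=min(G,key=lambda g:np.hypot(*(proj(n,(*g[:2],g[2]+g[3]/2))-r["position"])))
        print(n,g,fit(n,r["pixels"].astype(np.float32),*g))
a=np.hstack([cv2.imread('pics/t3.png')[130:330,40:320],cv2.imread('pics/s3.png')[150:350,120:400]]); cv2.imwrite('pics/v3.png',cv2.resize(a,(784,280)))
E
```

```text
t 10.8 [0.6426 0.0622 0.1761] th 86.13 tilt [-3.5e-03  6.0e-04 -1.0e+00] gap 1.0
.6452,.0608,.055,86 -> [ -1.3   3.1 121.1] turn 0.1
top (0.6353, -0.023, 0.004, 0.05) (array([ 0.6363, -0.022 ]), np.float64(0.07569527626037598))
top (0.6452, 0.0608, 0.004, 0.1) (array([0.6442, 0.061 ]), np.float64(0.09682273864746094))
top (0.4584, 0.2348, 0.021, 0.125) (array([0.4539, 0.2131]), np.float64(0.42510998249053955))
side (0.6353, -0.023, 0.004, 0.05) (array([ 0.6352, -0.024 ]), np.float64(0.1485317349433899))
side (0.6363, 0.1412, 0.004, 0.075) (array([0.6374, 0.141 ]), np.float64(0.05407017469406128))
side (0.6452, 0.0608, 0.004, 0.1) (array([0.644 , 0.0617]), np.float64(0.2030419111251831))
side (0.4584, 0.2348, 0.021, 0.125) (array([0.4576, 0.2345]), np.float64(0.082364022731781))
```

View pics/v3.png

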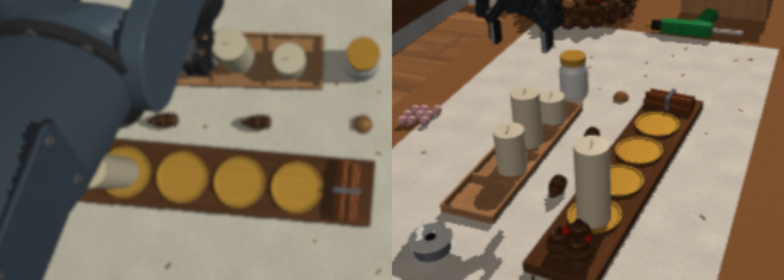

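The 125 candle stands in its plate at (.4576,.2345). Next I descend on the 100.

Emit:
step_arm(
  targets="0 0 30 0;0 0 60 0;0 0 90 0;0 0 110 0;0 0 122 0;0 0 122 0;0 0 122 0",
)

```text
t: 11.8
tcp_pos: [0.6453, 0.0607, 0.0561]
tool_rot: [0.731, 0.682, 0.0, 0.001]
force: [-0.8, 1.0, 1.0]
finger_gap: 0.999
gripper_force: 0.0
```

```bash
python3 go.py .6452,.0612,.055,86
```

```text
t 11.8 [0.6453 0.0607 0.0561] th 86.05 tilt [ 1.4e-03 -1.0e-04 -1.0e+00] gap 0.999
.6452,.0612,.055,86 -> [ 0.5 -0.2  1.1] turn 0.0
```

Emit:
step_arm(
  targets="0 0 0 0;0 0 0 0;0 0 0 0;0 0 0 0;0 0 0 0;0 0 0 0;0 0 0 0;0 0 0 0",
  gripper=1,
)

```text
t: 12.6
tcp_pos: [0.6457, 0.0606, 0.0567]
tool_rot: [0.731, 0.682, 0.001, 0.001]
force: [-0.2, -0.3, 6.4]
finger_gap: 0.581
gripper_force: 40.7
```

```bash
python3 go.py .4515,.1447,.12,86 .4515,.1447,.0725,86
```

```text
t 12.6 [0.6457 0.0606 0.0567] th 86.04 tilt [ 2.6e-03 -2.0e-04 -1.0e+00] gap 0.581
.4515,.1447,.12,86 -> [  70.5 -199.4  -63.8] turn 0.0
.4515,.1447,.0725,86 -> [  70.5 -199.5  -16.3] turn 0.0
```

Emit:
step_arm(
  targets="0 0 -15 0;0 0 -40 0;0 -5 -65 0;0 -30 -75 0;0 -65 -75 0;10 -100 -75 0;25 -130 -75 0;42 -160 -75 0;58 -184 -75 0;70 -199 -75 0;70.5 -199.5 -75 0;70.5 -199.5 -75 0",
)

```text
t: 13.8
tcp_pos: [0.4517, 0.145, 0.1307]
tool_rot: [0.731, 0.683, 0.001, 0.001]
force: [0.0, -0.5, -1.7]
finger_gap: 0.574
gripper_force: 41.8
```

Emit:
step_arm(
  targets="0 0 15 0;0 0 35 0;0 0 48 0;0 0 54 0;0 0 56.5 0;0 0 57.5 0;0 0 58 0;0 0 58 0",
)

```text
t: 14.6
tcp_pos: [0.4517, 0.1444, 0.0737]
tool_rot: [0.731, 0.682, 0.001, 0.001]
force: [-0.7, -2.1, 5.8]
finger_gap: 0.577
gripper_force: 42.0
```

```bash
python3 go.py .4515,.1447,.0735,86
python3 - <<'E'
from h import *
print(manip.sense()["force"])
save("top","t4.png"); save("side","s4.png")
a=np.hstack([cv2.imread('pics/t4.png')[130:330,40:320],cv2.imread('pics/s4.png')[150:350,120:400]]); cv2.imwrite('pics/v4.png',cv2.resize(a,(784,280)))
E
```

```text
t 14.6 [0.4517 0.1444 0.0737] th 86.04 tilt [ 2.1e-03 -3.0e-04 -1.0e+00] gap 0.577
.4515,.1447,.0735,86 -> [ 0.3 -0.2  0.2] turn 0.0
[-0.69124207 -2.08109251  5.81197377]
```

View pics/v4.png

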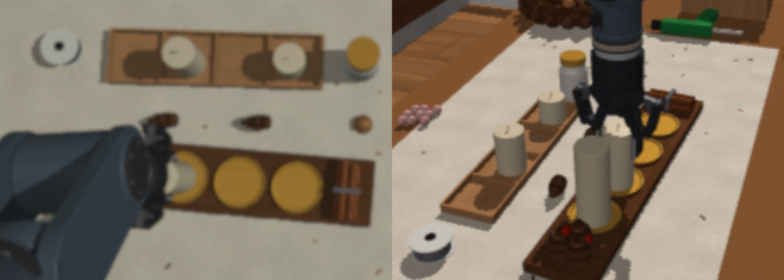

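Candle 100 is down in its plate (contact 5.8 N). Releasing, then on to the 75.

Emit:
step_arm(
  targets="0 0 0 0;0 0 0 0;0 0 0 0;0 0 0 0;0 0 0 0;0 0 0 0",
  gripper=0,
)

```text
t: 15.3
tcp_pos: [0.4504, 0.1448, 0.0722]
tool_rot: [0.731, 0.682, -0.0, -0.0]
force: [0.0, 0.2, -0.5]
finger_gap: 1.002
gripper_force: 0.0
```

Emit:
step_arm(
  targets="0 0 -20 0;0 0 -50 0;0 0 -80 0;0 0 -90 0;0 0 -90 0;0 0 -90 0",
)

```text
t: 15.9
tcp_pos: [0.4498, 0.1447, 0.1616]
tool_rot: [0.731, 0.682, -0.001, -0.0]
force: [-0.4, -0.7, 0.3]
finger_gap: 0.998
gripper_force: 0.0
```

```bash
python3 go.py .6366,.1412,.035,86
```

```text
t 15.9 [0.4498 0.1447 0.1616] th 86.04 tilt [-1.3e-03 -1.0e-04 -1.0e+00] gap 0.998
.6366,.1412,.035,86 -> [  9.4 186.7 126.4] turn 0.0
```

Emit:
step_arm(
  targets="2 35 0 0;4 75 0 0;6 115 0 0;8 150 0 0;9 175 0 0;9.5 186 10 0;9.5 186 35 0;9.5 186 65 0;9.5 186 95 0;9.5 186 115 0;9.5 186 126 0;9.5 186 126 0",
)

```text
t: 17.1
tcp_pos: [0.6338, 0.1413, 0.0332]
tool_rot: [0.731, 0.682, -0.003, -0.002]
force: [-0.2, 0.1, 0.1]
finger_gap: 0.998
gripper_force: 0.0
```

Emit:
step_arm(
  targets="0 0 0 0;0 0 0 0",
)

```text
t: 17.3
tcp_pos: [0.6375, 0.1415, 0.0375]
tool_rot: [0.731, 0.682, 0.001, 0.001]
force: [-0.1, 0.2, -0.3]
finger_gap: 1.0
gripper_force: 0.0
```

Emit:
step_arm(
  targets="0 0 0 0;0 0 0 0;0 0 0 0;0 0 0 0;0 0 0 0;0 0 0 0;0 0 0 0;0 0 0 0",
  gripper=1,
)

```text
t: 18.1
tcp_pos: [0.6375, 0.1415, 0.0374]
tool_rot: [0.731, 0.682, 0.001, 0.001]
force: [0.3, -0.7, 6.0]
finger_gap: 0.576
gripper_force: 41.6
```

```bash
python3 go.py .4448,.0555,.0535,86
```

```text
t 18.1 [0.6375 0.1415 0.0374] th 86.04 tilt [ 1.9e-03  1.0e-04 -1.0e+00] gap 0.576
.4448,.0555,.0535,86 -> [ -99.1 -186.3  -16.5] turn 0.0
```

Emit:
step_arm(
  targets="0 0 -15 0;0 0 -40 0;-10 -5 -60 0;-35 -15 -65 0;-60 -35 -65 0;-85 -62 -65 0;-99 -95 -65 0;-99 -130 -65 0;-99 -160 -65 0;-99 -180 -65 0;-99 -186 -65 0;-99 -186.5 -65 0",
)

```text
t: 19.3
tcp_pos: [0.4437, 0.0556, 0.1017]
tool_rot: [0.731, 0.682, 0.0, 0.0]
force: [-0.2, 0.7, -1.1]
finger_gap: 0.58
gripper_force: 41.7
```

Emit:
step_arm(
  targets="0 0 15 0;0 0 32 0;0 0 42 0;0 0 46 0;0 0 47.5 0;0 0 48 0;0 0 48.5 0;0 0 48.5 0",
)

```text
t: 20.1
tcp_pos: [0.4448, 0.0554, 0.0543]
tool_rot: [0.731, 0.682, 0.001, 0.001]
force: [-1.2, -0.7, 12.4]
finger_gap: 0.573
gripper_force: 43.2
```

```bash
python3 go.py .4448,.0555,.0540,86
python3 - <<'E'
from h import *
save("side","s5.png")
a=cv2.imread('pics/s5.png')[150:350,120:400]; cv2.imwrite('pics/v5.png',cv2.resize(a,(560,400)))
E
```

```text
t 20.1 [0.4448 0.0554 0.0543] th 86.05 tilt [ 2.1e-03 -3.0e-04 -1.0e+00] gap 0.573
.4448,.0555,.0540,86 -> [ 0.1 -0.1  0.3] turn 0.0
```

View pics/v5.png

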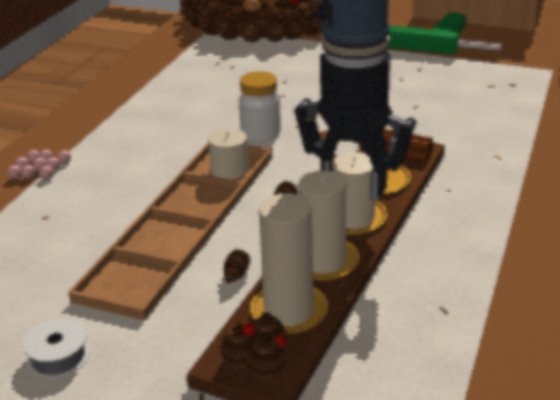

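Candle 75 is touching down in the third plate; the 125 and 100 stand upright behind it. Releasing.

Emit:
step_arm(
  targets="0 0 -0.5 0;0 0 -0.5 0;0 0 -0.5 0;0 0 -0.5 0;0 0 -0.5 0;0 0 -0.5 0",
  gripper=0,
)

```text
t: 20.75
tcp_pos: [0.4438, 0.0555, 0.0532]
tool_rot: [0.731, 0.682, -0.0, -0.0]
force: [-0.1, -0.3, -0.5]
finger_gap: 0.999
gripper_force: 0.0
```

Emit:
step_arm(
  targets="0 0 -20 0;0 0 -50 0;0 0 -80 0;0 0 -85 0;0 0 -85 0;0 0 -85 0",
)

```text
t: 21.35
tcp_pos: [0.4431, 0.0556, 0.1376]
tool_rot: [0.731, 0.682, -0.0, -0.001]
force: [-0.2, 0.2, -0.8]
finger_gap: 1.002
gripper_force: 0.0
```

```bash
python3 go.py .6355,-.0228,.026,86
```

```text
t 21.35 [0.4431 0.0556 0.1376] th 86.04 tilt [-1.5e-03  2.0e-04 -1.0e+00] gap 1.002
.6355,-.0228,.026,86 -> [-64.9 197.5 111.3] turn 0.0
```

Emit:
step_arm(
  targets="-10 32 0 0;-23 70 0 0;-36 110 0 0;-50 150 0 0;-60 180 0 0;-64.5 196.5 10 0;-64.5 196.5 35 0;-64.5 196.5 65 0;-64.5 196.5 90 0;-64.5 196.5 105 0;-64.5 196.5 112 0;-64.5 196.5 112 0",
)

```text
t: 22.55
tcp_pos: [0.6345, -0.0222, 0.0248]
tool_rot: [0.731, 0.682, -0.001, -0.001]
force: [0.2, -0.3, 0.6]
finger_gap: 1.0
gripper_force: 0.0
```

Emit:
step_arm(
  targets="0 0 0 0;0 0 0 0",
)

```text
t: 22.75
tcp_pos: [0.6364, -0.0225, 0.0276]
tool_rot: [0.731, 0.682, 0.001, 0.001]
force: [-0.4, 0.7, -0.1]
finger_gap: 1.002
gripper_force: 0.0
```

Emit:
step_arm(
  targets="0 0 0 0;0 0 0 0;0 0 0 0;0 0 0 0;0 0 0 0;0 0 0 0;0 0 0 0;0 0 0 0",
  gripper=1,
)

```text
t: 23.55
tcp_pos: [0.6362, -0.0225, 0.0274]
tool_rot: [0.731, 0.682, 0.001, 0.001]
force: [0.4, 0.0, 6.5]
finger_gap: 0.572
gripper_force: 41.8
```

```bash
python3 go.py .4384,-.034,.0440,86
```

```text
t 23.55 [ 0.6362 -0.0225  0.0274] th 86.04 tilt [ 2.e-03 -4.e-04 -1.e+00] gap 0.572
.4384,-.034,.0440,86 -> [ -25.1 -196.5  -17. ] turn 0.0
```

Emit:
step_arm(
  targets="0 0 -15 0;0 0 -40 0;0 -5 -58 0;-5 -28 -60 0;-12 -60 -60 0;-18 -95 -60 0;-25 -130 -60 0;-25 -160 -60 0;-25 -182 -60 0;-25 -195 -60 0;-25 -196.5 -60 0;-25 -196.5 -60 0",
)

```text
t: 24.75
tcp_pos: [0.4383, -0.034, 0.0868]
tool_rot: [0.731, 0.682, 0.0, 0.001]
force: [0.5, -0.2, -1.7]
finger_gap: 0.569
gripper_force: 41.6
```

Emit:
step_arm(
  targets="0 0 15 0;0 0 30 0;0 0 37 0;0 0 41 0;0 0 42.5 0;0 0 43 0;0 0 43.3 0;0 0 43.3 0",
)

```text
t: 25.55
tcp_pos: [0.4384, -0.0339, 0.0443]
tool_rot: [0.731, 0.682, 0.001, 0.001]
force: [-1.4, 0.2, 10.5]
finger_gap: 0.571
gripper_force: 42.6
```

```bash
python3 go.py .4384,-.034,.0440,86
```

```text
t 25.55 [ 0.4384 -0.0339  0.0443] th 86.05 tilt [ 2.1e-03 -7.0e-04 -1.0e+00] gap 0.571
.4384,-.034,.0440,86 -> [-0.1 -0.   0.3] turn 0.1
```

Contact made. I'll release, rise, and back off to the −y side over clear table.

Emit:
step_arm(
  targets="0 0 -0.5 0;0 0 -0.5 0;0 0 -0.5 0;0 0 -0.5 0;0 0 -0.5 0;0 0 -0.5 0",
  gripper=0,
)

```text
t: 26.15
tcp_pos: [0.4375, -0.0337, 0.0434]
tool_rot: [0.731, 0.682, -0.0, -0.0]
force: [0.1, -0.4, 0.9]
finger_gap: 1.002
gripper_force: 0.0
```

Emit:
step_arm(
  targets="0 0 -20 0;0 0 -50 0;0 0 -80 0;0 0 -120 0;-30 0 -160 0;-70 0 -180 0;-110 0 -180 0;-150 0 -180 0;-190 0 -180 0;-220 0 -180 0;-230 0 -180 0;-230 0 -180 0",
)

```text
t: 27.35
tcp_pos: [0.4214, -0.264, 0.2232]
tool_rot: [0.732, 0.681, 0.0, -0.0]
force: [-0.1, 0.8, 0.1]
finger_gap: 1.0
gripper_force: 0.0
```

Run:
```python
from h import *
np.set_printoptions(precision=4,suppress=True)
save("top","t6.png"); save("side","s6.png")
G=[(.4584,.2348,.021,.125),(.4515,.1447,.021,.1),(.4448,.0555,.021,.075),(.4384,-.034,.021,.05)]
for n in("top","side"):
    manip.snapshot(n)
    for r in manip.masks_of(n,"candle_50")[:4]:
        g=min(G,key=lambda g:np.hypot(*(proj(n,(*g[:2],g[2]+g[3]/2))-r["position"])))
        print(n,g,fit(n,r["pixels"].astype(np.float32),*g))
print([r["position"] for q in("paint_jar","glue_gun") for r in manip.mark_of("side",q)[:1]],manip.sense()["tcp_pos"])
a=np.hstack([cv2.imread('pics/t6.png')[100:320,40:320],cv2.imread('pics/s6.png')[150:370,120:400]]); cv2.imwrite('pics/v6.png',cv2.resize(a,(784,308)))
```

```text
top (0.4384, -0.034, 0.021, 0.05) (array([ 0.436 , -0.0328]), np.float64(0.04963648319244385))
top (0.4584, 0.2348, 0.021, 0.125) (array([0.4578, 0.2356]), np.float64(0.026831090450286865))
top (0.4515, 0.1447, 0.021, 0.1) (array([0.4509, 0.1446]), np.float64(0.060651421546936035))
top (0.4448, 0.0555, 0.021, 0.075) (array([0.4428, 0.0566]), np.float64(0.05916863679885864))
side (0.4384, -0.034, 0.021, 0.05) (array([ 0.4356, -0.0337]), np.float64(0.38234943151474))
side (0.4584, 0.2348, 0.021, 0.125) (array([0.4573, 0.2353]), np.float64(0.05125981569290161))
side (0.4515, 0.1447, 0.021, 0.1) (array([0.4497, 0.1446]), np.float64(0.2177770733833313))
side (0.4448, 0.0555, 0.021, 0.075) (array([0.4416, 0.0536]), np.float64(0.28633207082748413))
[[250.5, 217.8], [331.4, 175.6]] [ 0.4219 -0.2622  0.2236]
```

View pics/v6.png

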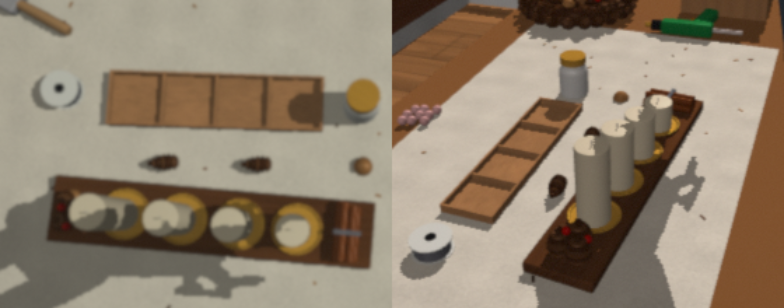

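All four candles stand in their plates within about 3 mm of centre, stepping down from the cone cluster. The jar and glue gun are where they started.

```bash
python3 -c "
from station import manip
print(manip.sign_off())"
```

```text
the job is handed in; nothing more can be done
None
```

The job is handed in: the four candles stand upright in their plates, stepping down 125, 100, 75, 50 mm from the pine-cone cluster to the cinnamon bundle, each within about 4 mm of centre, with the paint jar and glue gun unmoved in the last pictures.

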